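Lower the probe into the open beaker

ROBOT

A 7-joint arm with a two-finger parallel gripper is mounted at the origin on the work surface. World frame = base frame: x ahead of the robot, y to its left, z up, the work surface at z = 0. Lengths are in m, angles in rad, forces in N, time in s.
With the tool pointing down it reaches from about 0.425 to 0.875 m from the base axis. Payload 9.9 kg.
Tool frame: the origin (TCP) lies midway between the tips of the shut fingers; the grasp point (between the pads) lies 19 mm behind it; z points along the fingers, x is the direction in which the jaws open and shut, and the axes are right-handed (so a half turn about z gives the same grasp; the last joint's range is limited). The gripper opens to 85 mm and grips with 20 to 120 N. Pads are 22 mm wide; open, the fingers measure 114 mm over their backs; the gripper's body (76 mm by 85 mm) begins 54 mm behind the grasp point. The pads swing forward as they close: fully open they stand 13 mm farther back than shut.
Start: joints at [1.061, 0.576, 0.025, 1.437, -0.015, 1.129, -0.057], TCP at [0.279, -0.615, 0.231] pointing down, gripper open.
Joint ranges: [-2.76, 2.76], [-0.34, 2.15], [-1.52, 1.57], [0.19, 2.46], [-1.09, 4.23], [0.17, 1.99], [-2.82, 2.82]. Speed limits (rad/s): [2.22, 2.22, 3.01, 3.01, 3.14, 3.14, 3.14].

INTERFACE

Orientations are given as a rotation vector (axis times angle).
In Python, from rig import * gives the robot as it stands.
- The arm moves only by the tool move_arm, never from a script. Its argument "targets" is a list of rows, each a list of 5 numbers: the closure, from -1 (fully open) to 1 (shut), then the shift along the tool's x, y, z in cm, then the turn about the tool's z in rad. A call has 1 to 5 rows; each row shifts and turns the commanded pose from where the row before left it, along the tool's axes as they then stand; what a row does not reach is not made up. A row lasts 1/8 s, in which the tool goes at most 62.5 mm and 10.7 degrees, less where a joint would pass 70% of its speed; a pose out of reach is approached as far as the arm can. A call is refused whole if a number of a shift passes 6.25 or a number of a turn 0.188, either way. A call with a gripper value outside its range is refused whole. The fingers move at their own pace and stop on an object; "grip_force" is the grip in N (left out, the last holds). Time passes only in rows, so rows that do not move let the fingers close. It gives the time, the measured TCP pose, the force and the opening at its end, in the units of the state.
- sense(): the state, without advancing time (a new reading comes with each control period).
- capture(name): name is "side" or "top"; returns a dict with "frame" (400x640x3 uint8, red, green, blue), "range_z" (400x640 float32, m along the optical axis (not along the pixel's ray), 0 where there is no reading), "vfov" (degrees; the focal length in pixels is half the picture's height over the tangent of half this angle, whatever the lens; pixels are square), "cx", "cy" (the principal point, pixels), "dist" ([k1, k2, p1, p2, k3] as OpenCV has them; the pictures are not rectified), "R" (3x3) and "t" (3): a world point X has camera coordinates R X + t. Camera axes: x right, y down, z forward; pixel columns grow to the right and rows downward; lengths in m; the calibration is good to about 2 mm. A picture is of the moment at which its call begins.
- sign_off(): hands the job in, once; it reports no verdict.
Trained networks look in a picture, given as the dict that the camera call returned (one of the last four; its "shot" number tells which), for a name from the list of things; names that differ only in an ending like _2 or _b are one class to them, and where a whole thing is asked for, a point or a joint stands for the part that bears it (a point fixed in the world has none). Each returns a list of dicts, best first, with "score" (0 to 1); they miss things now and then, are a little off and sometimes report something else, mostly with a low value. They report only what shows in the picture. A call takes as long as a camera call.
- find_in(query, picture): "centre" ([column, row] in pixels, amid what is visible of it).
- outline_of(query, picture): "mask" (400x640 bool, what is visible of it) and "centre" ([column, row] in pixels, amid what is visible of it).
- place_of(query, picture): "centre" ([column, row] in pixels: a listed point, or the origin of a listed thing).
The state is a dict: "time_s": time; "q": joint angles; "qvel": joint speeds; "tau": joint torques, N m; "ee_pos": TCP position; "ee_rot": TCP orientation; "force": force on the tool from outside, world axes, zero at the start; "torque": the same for the moment, N m; "finger_gap": finger opening in m.
Only numpy, scipy, OpenCV 4.12 (cv2) and the standard library are available. Lean on these libraries where they do the work, as an engineer would, in place of code of your own. Each camera call takes 0.05 s, during which the arm holds its last target. There are 200 camera calls.

TASK

Two identical probe stands are on the lab bench; one has an open glass beaker under its probe, the other a bottle that is still capped. Lower the probe into the beaker by pressing that stand's lever all the way down to its stop. Do not shift or tip the beaker, leave the other stand's lever raised, and let go of everything.

Things in the scene. Friction and masses are not known exactly. Their poses are not given: they have to be found in the camera images.
- beaker_lever (a joint): Lever of the stand with the open beaker under its probe (fixed stand, base 120 x 155 x 12 mm, column and white head up to 230 mm high at one side, lever to the other). 0 = raised, 33 deg above level; 1.14 rad = lower stop, 33 deg below level. Starts at 0 to 0.2. About 2 N of friction at the pad, no spring: stays where left. The probe goes 45 mm straight down with it.
- beaker_lever_pad (a point): Centre of the upper face of the black pad ending that lever (30 wide, 42 along, 10 mm thick). Frame turns with the lever: x along the hinge (level), -y from hinge to pad, z square to the pad face. The hinge is 130 mm along +y and 5 mm along -z from here, 200 mm above the bench. Pad height 275 mm raised, 135 lowered, then 75 mm sideways of the probe; nothing under it is taller than 100 mm.
- beaker: Open glass beaker, 64 mm across the rim, 70 mm high, loose, standing on the stand's base (12 mm above the bench) under the raised probe. Origin at the centre of its underside, z up.
- bottle_lever (a joint): The same kind of lever, same values, on the identical stand with a brown bottle with a white cap (54 mm across, 74 mm high) under its probe. Starts at 0 to 0.2; to be left raised. Which stand is on the left and which on the right varies.

How it is judged:
By the outcome, as a careful person would: the job done as asked, in the order asked, and still so for the second after the job is handed in, with the robot touching nothing.
It also fails if it takes over 32 s, if anything falls off the work surface, if the arm or the gripper's body presses on something with over 40 N, if the wrist force passes 120 N, or if a joint passes its speed limit or range.

## Working session

There is one attempt and no reset: what is moved stays moved. The work goes in short steps, Python scripts to look and compute and a tool call to move; the robot and the scene stay as the last step left them, time stands still between calls to the robot, and variables do not carry over. Pictures are saved under pics/ and viewed, about 8 in all and at most 12, crops included, and the job is handed in when it is done.

Besides the shell and the picture viewer there is one more tool, called after ">>>" in YAML: its name, and indented under it one key for each argument. move_arm: Moves the arm, as the interface text tells. Its arguments: {"type":"object","properties":{"targets":{"type":"array"},"grip_force":{"type":"number"}},"required":["targets"]}

```bash
mkdir -p pics; cat > h.py <<'E'
from rig import *
import numpy as np, cv2
from scipy.spatial.transform import Rotation as Ro
def K(p):
    f=200/np.tan(np.radians(p["vfov"])/2); return np.array([[f,0,p["cx"]],[0,f,p["cy"]],[0,0,1.]])
def pt(p,uv,z=None):
    u,v=int(round(uv[0])),int(round(uv[1]))
    w=p["range_z"][max(0,v-2):v+3,max(0,u-2):u+3]; w=w[w>0]
    d=np.median(w) if z is None and len(w) else z
    n=cv2.undistortPoints(np.array([[uv]],float),K(p),np.array(p["dist"],float))[0,0]
    return np.array(p["R"]).T@(np.array([n[0]*d,n[1]*d,d])-np.array(p["t"]))
def cloud(p,mask):
    v,u=np.nonzero(mask&(p["range_z"]>0)); d=p["range_z"][v,u]
    n=cv2.undistortPoints(np.stack([u,v],1)[:,None].astype(float),K(p),np.array(p["dist"],float))[:,0]
    return (np.c_[n*d[:,None],d]-np.array(p["t"]))@np.array(p["R"])
E
python3 - <<'E'
from h import *
for c in("top","side"):
    p=capture(c); cv2.imwrite(f"pics/{c}0.png",p["frame"][:,:,::-1])
    for q in("beaker_lever_pad","beaker","bottle_lever"):
        for r in place_of(q,p)[:3]: print(c,q,np.round(r["centre"]),round(r["score"],2),pt(p,r["centre"]).round(3))
s=sense();print(s["ee_pos"],s["ee_rot"],s["force"],s["time_s"])
E
```

```text
top beaker_lever_pad [465. 184.] 0.9 [ 0.55  -0.321  0.261]
top beaker [411. 196.] 0.68 [ 0.559 -0.24   0.017]Traceback (most recent call last):
  File "<stdin>", line 5, in <module>
ValueError: it knows: beaker, beaker_lever_pad
```

```bash
python3 - <<'E'
from h import *
p=capture("side"); cv2.imwrite("pics/side0.png",p["frame"][:,:,::-1])
for q in("beaker_lever_pad","beaker"):
    for r in place_of(q,p)[:3]: print(q,np.round(r["centre"]),round(r["score"],2),pt(p,r["centre"]).round(3))
s=sense();print(s["ee_pos"],s["ee_rot"],s["force"],s["time_s"])
E
```

```text
beaker_lever_pad [362. 106.] 0.54 [ 0.559 -0.331  0.265]
beaker [346. 196.] 0.8 [ 0.554 -0.228  0.029]
[ 0.27878719 -0.61460745  0.23102387] [-2.64048734e+00  1.70169961e+00  6.57811655e-04] [0.66607094 0.02747081 0.82213007] 0.3
```

View pics/top0.png

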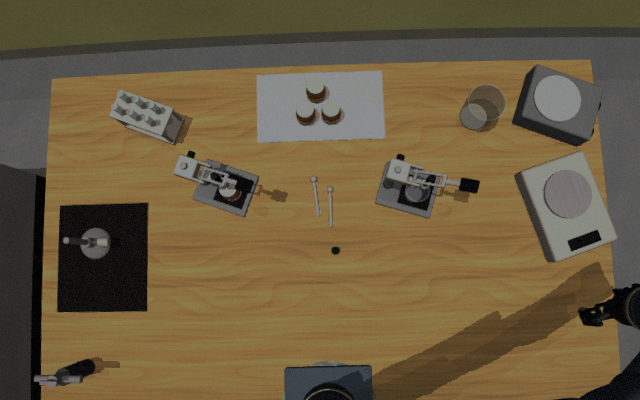

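View pics/side0.png

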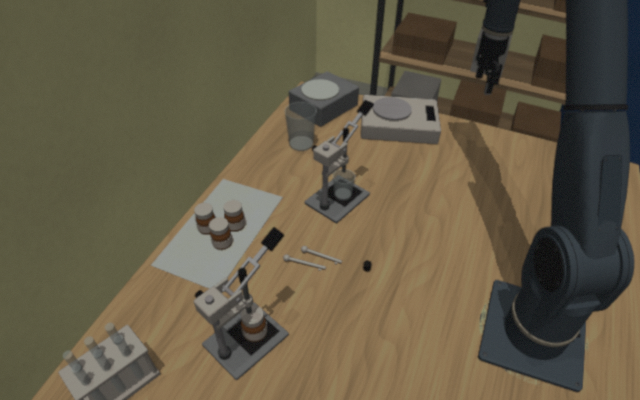

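The open beaker is on the right-hand stand: top view beaker about (412,193), pad about (470,185). The capped bottle is on the left stand at about (230,188). A spare beaker stands loose at (480,105). Next I'll fit the pad and lever.

```bash
python3 - <<'E'
from h import *
C=[]
for c in("top","side"):
    p=capture(c)
    r=outline_of("beaker_lever_pad",p)[0]; X=cloud(p,r["mask"]); 
    print(c,r["score"],r["mask"].sum(),r["centre"])
    g=p["frame"].max(2); H=cloud(p,np.ones_like(g,bool)) if 0 else None
    v,u=np.nonzero(r["mask"]&(p["range_z"]>0)); dark=g[v,u]<45
    hi=X[:,2]>0.2
    for n,m in(("dark",dark&hi),("light",~dark&hi)):
        Y=X[m]
        if len(Y)>5:
            print(n,len(Y),"med",np.median(Y,0).round(4),"min",Y.min(0).round(3),"max",Y.max(0).round(3))
    Y=X[hi]; m=np.median(Y,0); w,V=np.linalg.eigh(np.cov(Y.T)); print("dir",V[:,2].round(3),"norm",V[:,0].round(3))
    xy=Y[:,:2]; w,V=np.linalg.eigh(np.cov(xy.T)); print("xydir",V[:,1].round(3))
    for a in(0,1):
        pass
    i=np.argsort(Y@np.array([0,1,0])); print(Y[i[::max(1,len(i)//20)]].round(3).tolist())
print(sense()["ee_pos"])
E
```

```text
top 0.95 403 [456.7, 185.3]
dark 203 med [ 0.5469 -0.3285  0.2653] min [ 0.531 -0.348  0.247] max [ 0.563 -0.31   0.277]
light 197 med [ 0.5601 -0.2789  0.2362] min [ 0.529 -0.337  0.204] max [ 0.592 -0.222  0.273]
dir [-0.239 -0.842  0.484] norm [0.16  0.458 0.875]
xydir [0.273 0.962]
[[0.551, -0.348, 0.272], [0.555, -0.342, 0.272], [0.542, -0.338, 0.273], [0.531, -0.335, 0.273], [0.552, -0.332, 0.265], [0.538, -0.329, 0.272], [0.541, -0.326, 0.267], [0.539, -0.323, 0.262], [0.549, -0.32, 0.259], [0.549, -0.317, 0.262], [0.538, -0.313, 0.257], [0.553, -0.307, 0.249], [0.559, -0.297, 0.244], [0.557, -0.288, 0.244], [0.557, -0.283, 0.234], [0.566, -0.279, 0.234], [0.552, -0.276, 0.237], [0.555, -0.268, 0.232], [0.556, -0.258, 0.225], [0.561, -0.239, 0.213]]
side 0.88 279 [357.5, 114.9]
dark 107 med [ 0.5486 -0.328   0.2655] min [ 0.534 -0.345  0.256] max [ 0.564 -0.304  0.275]
light 158 med [ 0.5603 -0.2931  0.2444] min [ 0.534 -0.35   0.223] max [ 0.58  -0.253  0.276]
dir [-0.233 -0.842  0.486] norm [0.12  0.472 0.874]
xydir [0.267 0.964]
[[0.555, -0.35, 0.273], [0.544, -0.342, 0.274], [0.537, -0.338, 0.266], [0.557, -0.334, 0.263], [0.535, -0.332, 0.264], [0.561, -0.329, 0.265], [0.544, -0.326, 0.265], [0.556, -0.323, 0.263], [0.544, -0.32, 0.262], [0.562, -0.317, 0.259], [0.548, -0.315, 0.261], [0.546, -0.311, 0.258], [0.545, -0.307, 0.254], [0.559, -0.302, 0.251], [0.559, -0.297, 0.241], [0.562, -0.287, 0.243], [0.571, -0.283, 0.234], [0.553, -0.28, 0.235], [0.554, -0.277, 0.23], [0.557, -0.269, 0.234], [0.562, -0.259, 0.23]]
[ 0.27878046 -0.61471878  0.23127792]
```

>>> move_arm:
  targets:
    - [1,0,0,-2,-0.175]
    - [1,0,0,-2,-0.175]
    - [1,0,0,-2,-0.175]
    - [1,0,0,-2,-0.175]
    - [1,0,0,-2,-0.176]
  grip_force: 40

```text
time_s: 1.12
ee_pos: [0.2787, -0.6147, 0.332]
ee_rot: [3.114, -0.412, 0.0]
force: [-1.5, 0.1, 0.3]
finger_gap: 0.0003
```

```bash
cat >> h.py <<'E'
d=np.array([-0.265,-0.964]); hinge=np.array([0.578,-0.220])
def togo(r,z):
    s=sense(); T=Ro.from_rotvec(s["ee_rot"]); D=np.r_[hinge+r*d,z]-s["ee_pos"]
    x=T.as_matrix()[:,0]
    print("t",round(s["time_s"],2),"pos",np.round(s["ee_pos"],4),"zax",T.as_matrix()[:,2].round(3),"yaw",round(np.degrees(np.arctan2(x[1],x[0])),1),"tool cm",(T.inv().apply(D)*100).round(2),"F",np.round(s["force"],1),"gap",s["finger_gap"])
E
python3 -c "
from h import *
togo(.108,.32)"
```

```text
t 1.12 pos [ 0.2787 -0.6147  0.332 ] zax [-0. -0. -1.] yaw -15.1 tool cm [ 18.57 -35.1    1.2 ] F [-1.5  0.1  0.3] gap 0.00033883411196333627
```

>>> move_arm:
  targets:
    - [1,2.3,-4.3,0,0]
    - [1,2.3,-4.3,0,0]
    - [1,2.3,-4.3,0,0]
    - [1,2.3,-4.3,0,0]
    - [1,2.3,-4.3,0,0]

```text
time_s: 1.75
ee_pos: [0.4477, -0.4368, 0.3315]
ee_rot: [3.113, -0.422, 0.0]
force: [0.3, 0.0, 0.4]
finger_gap: 0.0
```

>>> move_arm:
  targets:
    - [1,2.3,-4.3,0,0]
    - [1,2.3,-4.3,0,0]
    - [1,2.3,-4.3,0,0]
    - [1,0,0,0,0]

```text
time_s: 2.25
ee_pos: [0.5507, -0.3273, 0.3312]
ee_rot: [-3.112, 0.41, -0.002]
force: [-0.2, -0.7, -0.1]
finger_gap: -0.0002
```

```bash
python3 -c "
from h import *
togo(.108,.28)
p=capture('side'); a=cv2.resize(p['frame'][20:220,240:480],None,fx=3,fy=3); cv2.imwrite('pics/s1.png',a[:600,:,::-1])"
```

```text
t 2.25 pos [ 0.5507 -0.3273  0.3312] zax [ 0.001  0.002 -1.   ] yaw -15.0 tool cm [-0.21 -0.26  5.12] F [-0.2 -0.7 -0.1] gap -0.0001667000584401647
```

View pics/s1.png

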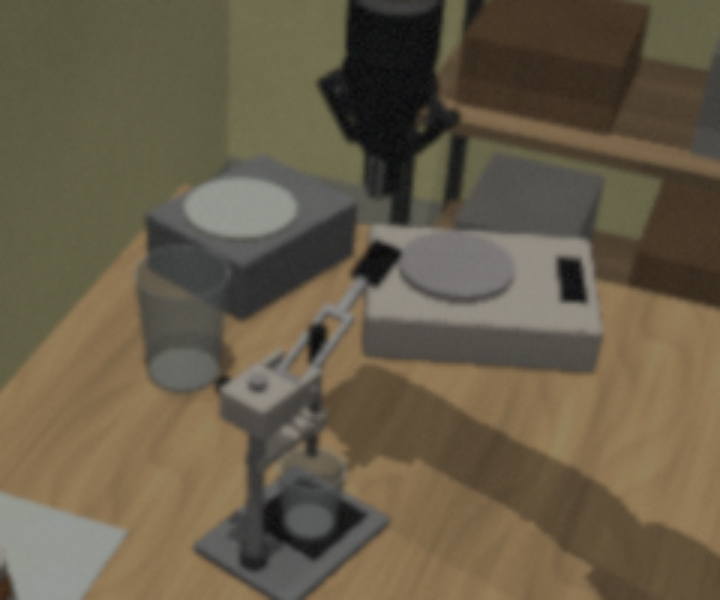

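The closed fingertips, at crop (385,190), hang right above the pad at (378,262). I'll descend onto it next.

>>> move_arm:
  targets:
    - [1,-0.2,-0.25,2.5,0]
    - [1,0,0,2,0]
    - [1,0,0,1,0]
    - [1,0,0,0.6,0]
    - [1,0,0,0.4,0]

```text
time_s: 2.92
ee_pos: [0.5464, -0.3296, 0.2667]
ee_rot: [3.113, -0.422, 0.001]
force: [0.1, -0.2, 1.2]
finger_gap: 0.0001
```

>>> move_arm:
  targets:
    - [1,0,0.2,0.8,0]
    - [1,0,0.3,1,0]
    - [1,0,0.3,1,0]
    - [1,0,0.3,1,0]
    - [1,0,0.2,1,0]

```text
time_s: 3.55
ee_pos: [0.5428, -0.3415, 0.2174]
ee_rot: [-3.113, 0.421, 0.001]
force: [0.1, 1.1, 1.1]
finger_gap: -0.0
```

```bash
python3 - <<'E'
from h import *
togo(.128,.205)
p=capture('side'); a=cv2.resize(p['frame'][20:220,240:480],None,fx=3,fy=3); cv2.imwrite('pics/s2.png',a[:600,:,::-1])
for c in("side","top"):
    p=capture(c)
    for r in place_of("beaker_lever_pad",p)[:1]: print(c,r["centre"],r["score"],pt(p,r["centre"]).round(3))
E
```

```text
t 3.55 pos [ 0.5428 -0.3415  0.2174] zax [-0.     0.001 -1.   ] yaw -15.4 tool cm [0.17 0.15 1.24] F [0.1 1.1 1.1] gap -2.286604353365658e-05
side [367.3, 118.9] 0.52 [ 0.542 -0.331  0.228]
top [467.8, 189.1] 0.66 [ 0.541 -0.33   0.252]
```

View pics/s2.png

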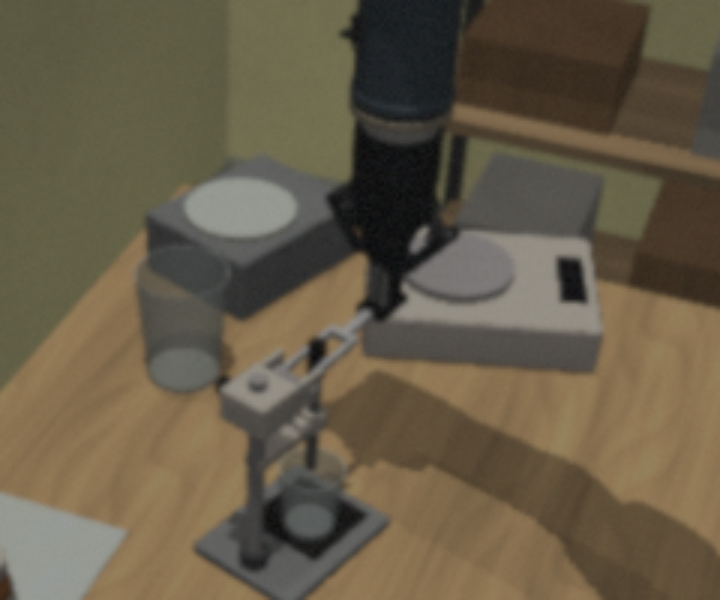

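The fingertips are on the pad, at crop (385,295). The lever is coming down and the probe has dropped toward the beaker.

>>> move_arm:
  targets:
    - [1,0.1,0.1,1.2,0]
    - [1,0.1,0,1.2,0]
    - [1,0,0,1.2,0]
    - [1,0,-0.2,1.2,0]
    - [1,0,-0.2,1,0]

```text
time_s: 4.42
ee_pos: [0.5457, -0.3389, 0.1593]
ee_rot: [-3.113, 0.421, 0.0]
force: [1.0, 0.5, 1.9]
finger_gap: -0.0002
```

```bash
python3 - <<'E'
from h import *
togo(.118,.136)
p=capture('side'); a=cv2.resize(p['frame'][20:220,240:480],None,fx=3,fy=3); cv2.imwrite('pics/s3.png',a[:600,:,::-1])
E
```

```text
t 4.42 pos [ 0.5457 -0.3389  0.1593] zax [-0.  0. -1.] yaw -15.4 tool cm [-0.04 -0.52  2.33] F [1.  0.5 1.9] gap -0.0002186377351912989
```

View pics/s3.png

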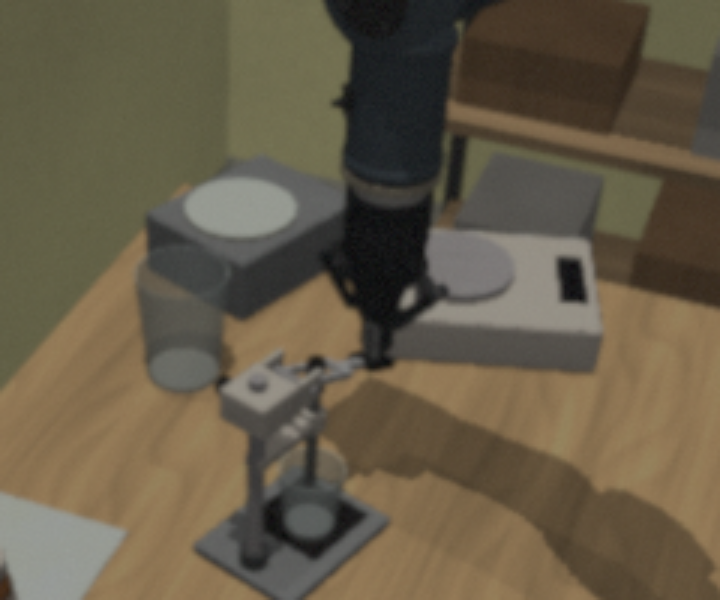

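The pad at crop (375,360) is still under the fingers and the beaker hasn't moved. Now the last stretch to the stop.

>>> move_arm:
  targets:
    - [1,0,-0.2,0.8,0]
    - [1,0,-0.2,0.7,0]
    - [1,0,-0.1,0.4,0]
    - [1,0,0,0.3,0]

```text
time_s: 4.97
ee_pos: [0.547, -0.3343, 0.1382]
ee_rot: [3.113, -0.421, 0.0]
force: [0.0, 0.5, 0.9]
finger_gap: -0.0003
```

>>> move_arm:
  targets:
    - [1,0,0,0.2,0]
    - [1,0,0,0,0]

```text
time_s: 5.22
ee_pos: [0.5469, -0.3345, 0.1362]
ee_rot: [-3.113, 0.421, 0.0]
force: [0.7, 0.3, 0.9]
finger_gap: -0.0002
```

```bash
python3 -c "
from h import *
togo(.118,.136)"
```

```text
t 5.22 pos [ 0.5469 -0.3345  0.1362] zax [-0.  0. -1.] yaw -15.4 tool cm [-0.04 -0.07  0.02] F [0.7 0.3 0.9] gap -0.0002095943607390428
```

Not at the stop yet (force is only about 1 N), so I'll push on in small steps.

>>> move_arm:
  targets:
    - [1,0,0,0.15,0]
    - [1,0,0,0.1,0]

```text
time_s: 5.48
ee_pos: [0.5472, -0.3345, 0.1345]
ee_rot: [3.113, -0.421, 0.001]
force: [-2.1, 1.4, 11.4]
finger_gap: 0.0002
```

>>> move_arm:
  targets:
    - [1,0,0,0.15,0]
    - [1,0,0,0,0]

```text
time_s: 5.72
ee_pos: [0.5474, -0.3346, 0.1342]
ee_rot: [3.112, -0.421, 0.003]
force: [-3.6, 2.2, 15.4]
finger_gap: -0.0003
```

>>> move_arm:
  targets:
    - [1,0,0,0.15,0]
    - [1,0,0,0,0]

```text
time_s: 5.98
ee_pos: [0.5475, -0.3346, 0.1338]
ee_rot: [3.112, -0.421, 0.004]
force: [-6.7, 3.8, 24.7]
finger_gap: -0.0002
```

```bash
python3 - <<'E'
from h import *
togo(.118,.13)
p=capture('side'); a=cv2.resize(p['frame'][80:220,280:440],None,fx=4,fy=4); cv2.imwrite('pics/s4.png',a[:,:,::-1])
E
```

```text
t 5.97 pos [ 0.5475 -0.3346  0.1338] zax [ 0.002 -0.002 -1.   ] yaw -15.4 tool cm [-0.1  -0.06  0.38] F [-6.7  3.8 24.7] gap -0.0002032768553117703
```

View pics/s4.png

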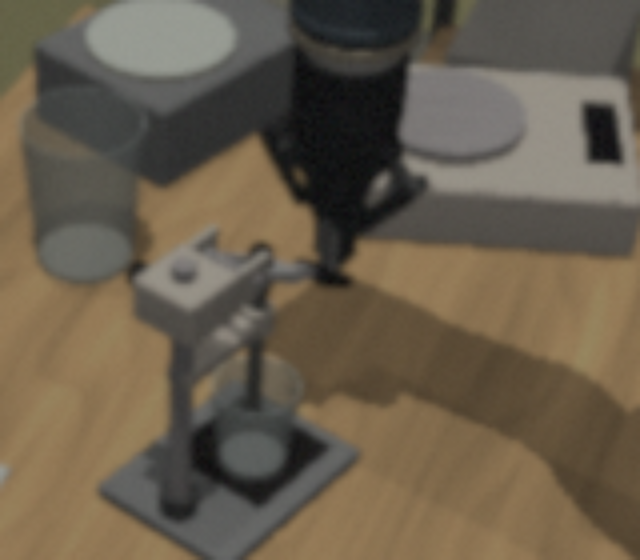

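The probe is in the beaker, and the force rises sharply at the expected stop height (25 N at z = 0.134). I'll back straight off and move clear.

>>> move_arm:
  targets:
    - [1,0,0,-0.8,0]
    - [1,0,0.2,-3,0]
    - [1,0,1,-4,0]
    - [1,0,3,-4,0]
    - [1,0,4,-4,0]

```text
time_s: 6.65
ee_pos: [0.5253, -0.4132, 0.2902]
ee_rot: [-3.113, 0.418, -0.0]
force: [0.2, -0.9, -0.0]
finger_gap: 0.0001
```

>>> move_arm:
  targets:
    - [1,-2,4,-2,0]
    - [1,-2,4,-1,0]
    - [1,-2,4,0,0]
    - [1,0,0,0,0]

```text
time_s: 7.15
ee_pos: [0.4313, -0.517, 0.3184]
ee_rot: [3.11, -0.432, -0.003]
force: [0.5, 0.8, -0.6]
finger_gap: -0.0001
```

```bash
python3 - <<'E'
from h import *
togo(.118,.13)
for c in("top","side"):
    p=capture(c)
    for q in("beaker_lever_pad","beaker"):
        for r in place_of(q,p)[:2]: print(c,q,np.round(r["centre"]),round(r["score"],2),pt(p,r["centre"]).round(3))
    for r in outline_of("beaker_lever_pad",p)[:2]:
        X=cloud(p,r["mask"]); v,u=np.nonzero(r["mask"]&(p["range_z"]>0)); m=(p["frame"].max(2)[v,u]<45)&(X[:,2]>.1)
        print(c,r["centre"],r["score"],"dark med",np.median(X[m],0).round(4),m.sum())
cv2.imwrite('pics/s5.png',cv2.resize(p['frame'][80:380,180:480],None,fx=2,fy=2)[:,:,::-1])
E
```

```text
t 7.15 pos [ 0.4313 -0.517   0.3184] zax [-0.002 -0.002 -1.   ] yaw -15.8 tool cm [  6.15 -20.81  18.79] F [ 0.5  0.8 -0.6] gap -0.00012552789695813172
top beaker_lever_pad [454. 194.] 0.83 [ 0.547 -0.328  0.132]
top beaker [413. 194.] 0.89 [ 0.566 -0.245  0.015]
top [444.4, 190.2] 0.59 dark med [ 0.5486 -0.3233  0.1358] 142
side beaker_lever_pad [361. 146.] 0.58 [ 0.552 -0.334  0.132]
```

View pics/s5.png

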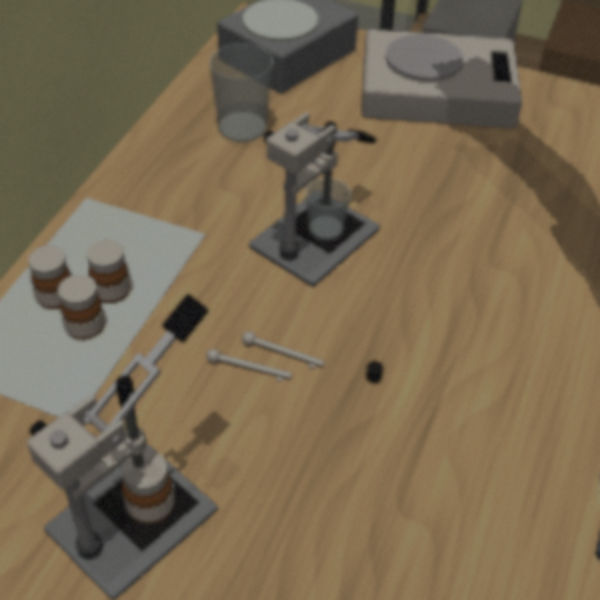

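The lever stayed down, with the pad at about 0.132–0.136 m. The beaker stands upright in place, and the bottle stand's lever at crop (185,318) is still raised.

```bash
python3 -c "
from rig import *
print(sign_off())"
```

```text
the job is handed in; nothing more can be done
None
```

I pressed the right-hand stand's lever (the one with the open beaker) down to its stop with the closed fingertips. Then I backed the arm well clear and handed the job in at about 7 s.

- **Lever:** at the stop the force rose sharply to about 25 N at z = 0.134 m. After I let go, the pad stayed down at 0.132–0.136 m, against an expected 0.135 m.
- **Beaker:** the last picture shows it upright, with the probe inside. The network's top-view position for it differs from the first look by about 2 px (under 1 cm), which is within its error. In the last side picture the network did not find the beaker, so there I relied on looking at the picture.
- **Bottle stand:** its lever is still raised; the arm never went near it. I could only check this by eye, because the networks do not know that lever by name.

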